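Lock the chuck column of a probing stand with the tommy bar

ROBOT

A 6-joint arm with a two-finger parallel gripper is mounted at the origin on the work surface. World frame = base frame: x ahead of the robot, y to its left, z up, the work surface at z = 0. Lengths are in m, angles in rad, forces in N, time in s.
With the tool pointing down it reaches from about 0.3 to 0.85 m from the base axis. Payload 4.2 kg.
Tool frame: the origin (TCP) lies at the centre of the arm's flange, where the gripper is bolted on; the fingertips stand 191 mm ahead of it and the grasp point (between the pads) lies 172 mm ahead of it (hold_point_z is the z of the grasp point in the tool frame, in m); z points along the fingers, y is the direction in which the jaws open and shut (so a half turn about z gives the same grasp; the last joint's range is limited). The gripper opens to 91 mm and grips with 3 to 60 N. Pads are 32 mm wide; open, the fingers measure 118 mm over their backs; the gripper's body (76 mm by 178 mm) begins 60 mm behind the grasp point.
Start: joints at [1.189, 0.32, 1.565, -0, 1.257, -0.02], TCP at [0.204, 0.538, 0.405] pointing down, gripper open.
Joint ranges: [-3.11, 3.11], [-0.84, 2.01], [0.21, 2.61], [-1.34, 4.49], [0.05, 2.63], [-2.56, 2.56]. Speed limits (rad/s): [2.57, 2.57, 3.14, 3.14, 3.14, 3.14].

INTERFACE

Orientations are given as a rotation vector (axis times angle).
In Python, from rig import state, camera, camera_params, close_job, hold_point_z gives the robot as it stands.
- The arm moves only by the shell command python3 -m handwheel 'ROWS'. ROWS is JSON, a list that holds one entry, the list of rows, each a list of 7 numbers: the finger opening in mm, from 0 to 91.2, then the shift along the world's x, y, z in mm, then the turn, a rotation vector about the world's x, y, z in rad. A call has 1 to 20 rows; each row is the pose to reach, as a shift and turn from the pose measured when the call began; what a row does not reach only later rows make up. A row lasts 1/12 s, in which the tool goes at most 41.7 mm and 7.16 degrees, less where a joint would pass 70% of its speed; a pose out of reach is approached as far as the arm can. A call with a gripper value outside its range is refused whole. The fingers move at their own pace and stop on an object; the grip force is fixed at half the most. Time passes only in rows, so rows that repeat a pose let the fingers close. It gives the time, the measured TCP pose, the force and the opening at its end, in the units of the state.
- state(): the state, without advancing time (a new reading comes with each control period).
- camera(name): name is "scene" or "top"; returns the picture (400x640x3 uint8, red, green, blue); there is no depth.
- camera_params(name): a dict with "mtx" (3x3 intrinsics, pixels), "R" (3x3) and "t" (3): a world point X has camera coordinates R X + t. Camera axes: x right, y down, z forward; pixel columns grow to the right and rows downward; lengths in m; the calibration is good to about 2 mm. A picture is of the moment at which its call begins. camera_params takes no time and is no camera call.
- close_job(): hands the job in, once; it reports no verdict.
The state is a dict: "time": time; "joint_positions": joint angles; "joint_vel": joint speeds; "tau": joint torques, N m; "position": TCP position; "tcp_rot": TCP orientation; "ft_force": force on the tool from outside, world axes, zero at the start; "ft_torque": the same for the moment, N m; "grip_width": finger opening in m.
Only numpy, scipy, OpenCV 4.12 (cv2) and the standard library are available. Lean on these libraries where they do the work, as an engineer would, in place of code of your own. Each camera call takes 0.05 s, during which the arm holds its last target. There are 200 camera calls.

TASK

Take the tommy bar from its rest and use it to screw the round locking collar under the stand's ring platen clockwise (seen from above), shifting the bar to the next hole when a post gets in its way, until the collar is fully home and tight on its seat. Turn the collar with the bar only, not with the gripper. Then lay the bar back in the notches of its rest the way it lay, and leave the other things on the bench where they are.

Things in the scene. Friction and masses are not known exactly. Their poses are not given: they have to be found in the camera images.
- stand: Probing stand, fixed to the bench; origin on its vertical axis at bench level, x to its rear, front = -x. Round black base plate 310 mm wide, 18 mm high. On it a pedestal with a round seat, 110 mm wide, 70 mm above the bench, and a 40 mm threaded column carrying a 64 mm chuck, top 173 mm above the bench. The locking collar runs on the column's thread just above the seat.
- platen (a point): Centre of the top of the stand's black ring platen, 177 mm above the bench, axes as the stand's. Ring 300 mm outside, 160 mm opening, 12 mm thick, on three round 18 mm posts 115 mm from the axis: one at the rear, two 60 degrees either side of the front, so a bar in the collar can swing only about 50 degrees either side of the front. Two micropositioners on its rear half, 90 mm high.
- collar (a joint): Angle (rad) of the locking collar on its thread: grows as the collar is turned clockwise seen from above, up to 2.3 where it is home, tight against its seat, and stops dead. It starts unscrewed, at 0.05 to 0.45, and stays where it is left; it needs about 0.4 N m to turn.
- collar_mid (a point): Centre of the steel locking collar, on the axis, level with its holes; turns with it. 100 mm wide, 32 mm high. Six level radial holes, 16 mm, mouths flared to 19 mm, bottoms 24 mm from the axis, 60 degrees apart: at joint value q they point 30, 90, 150... degrees minus q, counter-clockwise from the stand's x axis. Hole centres 86 mm above the bench when home, 1.1 mm more per rad unscrewed.
- bar_grip (a point): Tommy bar: middle of its grooved aluminium handle, on the bar's axis; x runs along the bar to the tip. Handle 18 mm in diameter, 55 mm long, from x = -27 to +28 mm; then a plain steel pin 12 mm in diameter, 100 mm long, to the slightly tapered tip at x = +128 mm. About 0.13 kg, balance point at x = 54 mm.
- bar_rest: Black rest for the bar, fixed to the bench, origin under its centre at bench level. Base 88 x 56 x 10 mm (x, y, z) with two upright cheeks, 8 mm thick, 44 mm wide, 52 mm high, at x = -36 and +36 mm. Each has a V notch, 32 mm wide at the top, in which the pin lies along x, axis 45 mm above the bench, tip to +x. The handle sticks out free at the -x end.
- rest_grip (a point): Point fixed to the rest: where the middle of the handle lies when the bar lies in its notches (72 mm in -x from the rest's origin, 45 mm above the bench). Axes as those of the rest.
- positioner: Loose bystander: spare micropositioner, 56 x 44 mm, 92 mm high, origin at the centre of its underside.
- wafer_case: Loose bystander: round grey wafer case, 80 mm wide, 18 mm high, origin at the centre of its underside.
- screwdriver: Loose bystander: black-handled screwdriver, 170 mm long, lying.
- spanner: Loose bystander: steel spanner, 150 mm long, lying.
- wipe_bottle: Loose bystander: white bottle, 60 mm wide, 150 mm high, origin at the centre of its underside.
- tip_box: Loose bystander: flat probe-tip box, 70 x 50 x 22 mm, origin at the centre of its underside.
- screw_dish: Loose bystander: small steel dish, 64 mm wide, 22 mm high, origin at the centre of its underside.
Mind the look-alikes: they are no part of the job. What is shaped like the part that bears bar_grip but orange or turquoise is not meant.

How it is judged:
By the outcome, as a careful person would: the job done as asked, in the order asked, and still so for the second after the job is handed in, with the robot touching nothing.
It also fails if it takes over 61 s, if anything falls off the work surface, if the arm or the gripper's body presses on something with over 40 N, if the wrist force passes 120 N, or if a joint passes its speed limit or range.

## Working session

There is one attempt and no reset: what is moved stays moved. The work goes in short steps, Python scripts to look and compute and a shell command to move; the robot and the scene stay as the last step left them, time stands still between calls to the robot, and variables do not carry over. Pictures are saved under pics/ and viewed, about 8 in all and at most 12, crops included, and the job is handed in when it is done.

```bash
mkdir -p pics; ls; python3 - <<'E'
from rig import *
import cv2
for n in("scene","top"):
    cv2.imwrite(f"pics/{n}0.png",camera(n)[:,:,::-1]); p=camera_params(n); print(n,p)
print(state(),hold_point_z)
E
```

```text
pics
scene {'mtx': array([[408.14648816,   0.        , 327.51516409],
       [  0.        , 408.14648816, 195.81235479],
       [  0.        ,   0.        ,   1.        ]]), 'R': array([[-0.19643674,  0.98022688, -0.02383004],
       [ 0.59700154,  0.10028861, -0.79594683],
       [-0.7778186 , -0.17057978, -0.60489732]]), 't': array([ 0.15692933, -0.18502685,  1.7610086 ])}
top {'mtx': array([[384.46944256,   0.        , 322.01551426],
       [  0.        , 384.46944256, 200.90646275],
       [  0.        ,   0.        ,   1.        ]]), 'R': array([[ 0.04191757, -0.99910927, -0.00485586],
       [-0.97771063, -0.04001807, -0.20610795],
       [ 0.20573004,  0.01338717, -0.97851721]]), 't': array([-0.04391825,  0.50822672,  1.06153887])}
{'time': 0.1, 'joint_positions': array([ 1.18899165e+00,  3.20214473e-01,  1.56553681e+00,  1.56957529e-05,
        1.25737507e+00, -1.99826486e-02]), 'joint_vel': array([-0.00029964, -0.00101075, -0.00354647,  0.0005889 ,  0.00034496,
       -0.00050651]), 'tau': array([ 1.07797146e-03, -4.13334346e+01, -2.32508647e+01,  7.27568124e-02,
        4.22869425e-02, -4.25160511e-05]), 'position': array([0.20347193, 0.53764115, 0.40401972]), 'tcp_rot': array([-5.65203193e-01, -3.09000477e+00,  2.35575842e-03]), 'ft_force': array([-0.09886157, -0.15625114,  0.20755259]), 'ft_torque': array([ 0.02383403,  0.02020086, -0.02223111]), 'grip_width': 0.09145767471684141} 0.172
```

View pics/scene0.png

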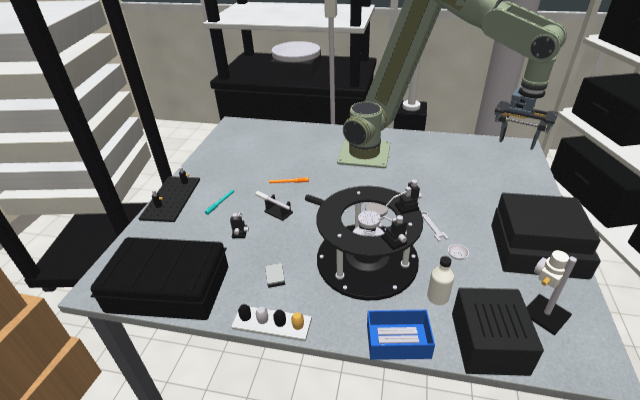

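View pics/top0.png

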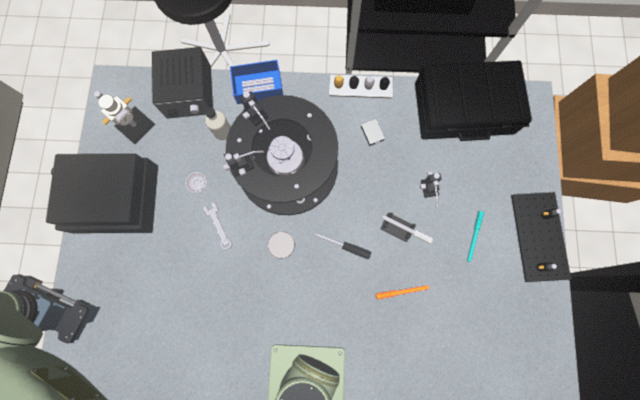

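```bash
python3 - <<'E'
import cv2
a=cv2.imread("pics/top0.png"); s=cv2.imread("pics/scene0.png")
c=cv2.resize(a[85:220,215:350],(540,540),interpolation=cv2.INTER_CUBIC)
d=cv2.resize(a[200:250,370:440],(560,400)[:2],interpolation=cv2.INTER_CUBIC)[:, :255*2]
e=cv2.resize(s[170:305,305:435],(520,540),interpolation=cv2.INTER_CUBIC)
cv2.imwrite("pics/c1.png",cv2.resize(cv2.hconcat([c,e]),(800,408)))
cv2.imwrite("pics/c2.png",cv2.resize(a[205:250,370:440],(700,450),interpolation=cv2.INTER_CUBIC))
E
```

```text
(no output)
```

View pics/c1.png

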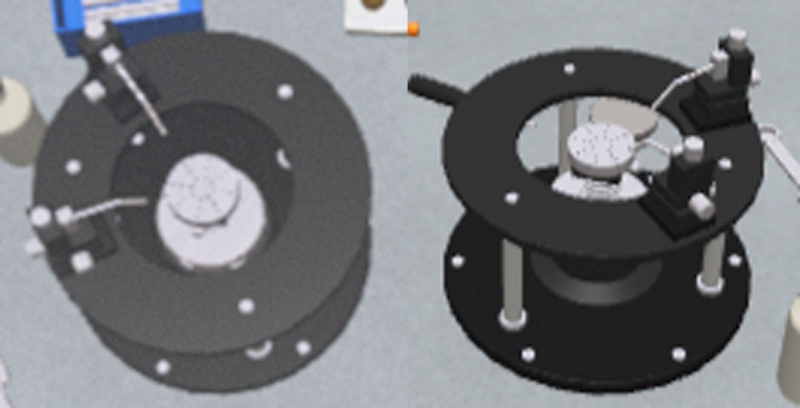

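View pics/c2.png

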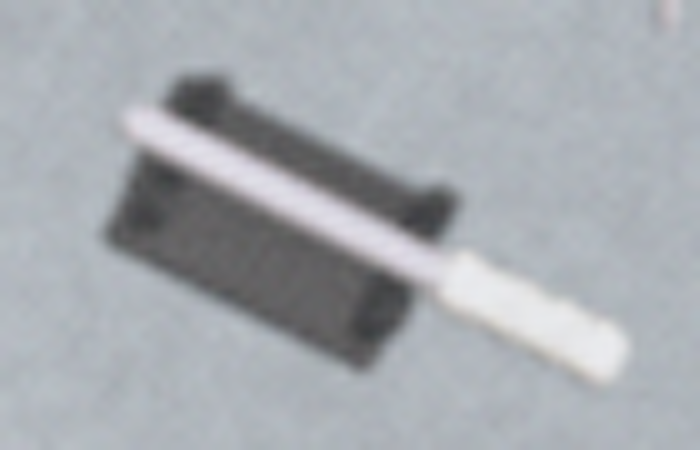

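```bash
cat > h.py <<'E'
import numpy as np, cv2
from rig import camera_params, state
from scipy.spatial.transform import Rotation as Ro
def ray(n,u,v,z):
    p=camera_params(n); d=p["R"].T@np.linalg.inv(p["mtx"])@[u,v,1]; c=-p["R"].T@p["t"]
    return c+d*(z-c[2])/d[2]
def proj(n,X):
    p=camera_params(n); q=p["mtx"]@(p["R"]@np.asarray(X,float)+p["t"]); return q[:2]/q[2]
E
python3 - <<'E'
from h import *
k=800/1060*4
B=[(215+u/k,85+v/k) for u,v in((285,91),(73,166),(246,306))]
P=np.array([ray("top",*b,.178) for b in B]); c=P.mean(0)
print("bolts",P,c,np.linalg.norm(P-c,axis=1)); 
# scene bolts: scale 800/1060*4, offset x 540
S=[(305+(u-407.5)/k,170+v/k) for u,v in((570,69),(512,198),(725,163))]
Q=np.array([ray("scene",*b,.178) for b in S]); print("scene",Q,Q.mean(0),np.linalg.norm(Q-Q.mean(0),axis=1))
for X in(P,Q):
    m=X.mean(0)
    print(np.degrees([np.arctan2(*(x-m)[1::-1]) for x in X]))
# ellipse of platen outer rim, top view: dark mask
for n,roi in(("top",(85,220,215,350)),):
    a=cv2.imread(f"pics/{n}0.png")
# bar in top: brightness mask in crop
a=cv2.imread("pics/top0.png"); g=a[205:250,370:440].min(2)
m=(g>195).astype(np.uint8); n_,l,s,_=cv2.connectedComponentsWithStats(m); i=1+s[1:,4].argmax()
ys,xs=np.nonzero(l==i); print("comp",s[i]); W=np.array([ray("top",x+370,y+205,.045)[:2] for x,y in zip(xs,ys)])
mu=W.mean(0); d=np.linalg.svd(W-mu)[2][0]; d*=-np.sign(d[1]) ; d=-d
t=(W-mu)@d; print("bar mean",mu,"dir to tip",d,np.degrees(np.arctan2(d[1],d[0])),t.min(),t.max())
for uv in((140,120),(450,275),(612,360)): print(uv,ray("top",370+uv[0]/10-.0,205+uv[1]/10,.045))
# rest base outline: corners
print("tcp R",Ro.from_rotvec(state()["tcp_rot"]).as_matrix().round(3))
E
```

```text
bolts [[0.71770147 0.01927226 0.178     ]
 [0.63957891 0.20232298 0.178     ]
 [0.51901363 0.04305873 0.178     ]] [0.62543134 0.08821799 0.178     ] [0.11518373 0.11497871 0.11560314]
scene [[0.52447057 0.04619308 0.178     ]
 [0.72129746 0.0217049  0.178     ]
 [0.64235945 0.20412377 0.178     ]] [0.62937583 0.09067392 0.178     ] [0.11394585 0.11491872 0.11419039]
[ -36.76767892   82.93212201 -157.00564613]
[-157.02258796  -36.88098375   83.47126071]
comp [ 13  11  50  27 191]
bar mean [ 0.43390424 -0.28552384] dir to tip [0.4137281 0.9104005] 65.56075585483694 -0.06046790597505279 0.09359625140582277
(140, 120) [ 0.47107309 -0.20379984  0.045     ]
(450, 275) [ 0.42969592 -0.2929027   0.045     ]
(612, 360) [ 0.4072161  -0.33883118  0.045     ]
tcp R [[-0.935  0.354 -0.001]
 [ 0.354  0.935 -0.001]
 [ 0.    -0.002 -1.   ]]
```

```bash
python3 - <<'E'
from h import *
a=cv2.imread("pics/top0.png"); s=cv2.imread("pics/scene0.png")
c=cv2.resize(a[130:185,255:315],(600,550),interpolation=cv2.INTER_CUBIC)
cv2.imwrite("pics/c3.png",cv2.convertScaleAbs(c,alpha=1,beta=0))
g=s[185:225,250:300].min(2); m=(g>190).astype(np.uint8); n_,l,st,_=cv2.connectedComponentsWithStats(m); i=1+st[1:,4].argmax()
ys,xs=np.nonzero(l==i); print(st[i]); W=np.array([ray("scene",x+250,y+185,.048)[:2] for x,y in zip(xs,ys)])
mu=W.mean(0); d=np.linalg.svd(W-mu)[2][0]; d*=np.sign(d[1]); t=(W-mu)@d
print(mu,d,np.degrees(np.arctan2(d[1],d[0])),t.min(),t.max(),"tip",mu+t.max()*d,"butt",mu+t.min()*d)
C=np.array([.627,.0895])
for q in (.05,.15,.25,.35,.45):
    o=[]
    for k in range(6):
        an=np.radians(83.1+30+60*k)-q; X=[*(C+.05*np.array([np.cos(an),np.sin(an)])),.086+.0011*(2.3-q)]
        u=proj("top",X); o.append((int(np.degrees(an)%360),((u-[255,130])*10).round().astype(int).tolist()))
    print(q,o)
E
```

```text
[ 6  6 33 17 93]
[ 0.43491582 -0.27860166] [0.43583767 0.90002529] 64.16139190234934 -0.07167091460911515 0.08473326780133095 tip [ 0.47184577 -0.20233958] butt [ 0.40367893 -0.3431073 ]
0.05 [(110, [129, 320]), (170, [256, 433]), (230, [424, 381]), (290, [462, 218]), (350, [336, 108]), (50, [171, 158])]
0.15 [(104, [125, 304]), (164, [239, 428]), (224, [411, 393]), (284, [467, 234]), (344, [353, 112]), (44, [183, 147])]
0.25 [(98, [123, 288]), (158, [223, 422]), (218, [397, 403]), (278, [469, 250]), (338, [369, 118]), (38, [197, 136])]
0.35 [(93, [123, 271]), (153, [207, 415]), (213, [383, 413]), (273, [470, 267]), (333, [384, 125]), (33, [211, 127])]
0.45 [(87, [124, 255]), (147, [193, 406]), (207, [367, 421]), (267, [469, 284]), (327, [398, 134]), (27, [227, 120])]
```

View pics/c3.png

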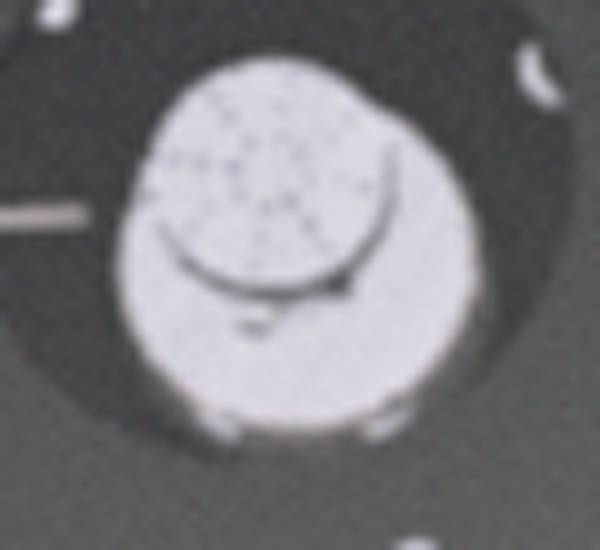

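```bash
cat >> h.py <<'E'
def goal(g,head,tilt=35):
    "grasp point g (m), bar heading deg -> printed shift mm and turn rad from the present pose"
    h=np.array([np.cos(np.radians(head)),np.sin(np.radians(head)),0]); t=np.radians(tilt)
    z=h*np.sin(t)-np.array([0,0,np.cos(t)]); y=np.array([h[1],-h[0],0]); R=np.c_[np.cross(y,z),y,z]
    s=state(); w=(Ro.from_matrix(R)*Ro.from_rotvec(s["tcp_rot"]).inv()).as_rotvec()
    print("shift",((np.array(g)-.172*z-s["position"])*1e3).round(1),"turn",w.round(3))
E
python3 -m handwheel '[[[91,176,-438,46,0,0,-0.82],[91,176,-438,46,0,0,-0.82],[91,176,-438,46,0,0,-0.82],[91,176,-438,46,0,0,-0.82],[91,176,-438,46,0,0,-0.82],[91,176,-438,46,0,0,-0.82],[91,176,-438,46,0,0,-0.82],[91,176,-438,46,0,0,-0.82],[91,176,-438,46,0,0,-0.82],[91,176,-438,46,0,0,-0.82],[91,176,-438,46,0,0,-0.82],[91,176,-438,46,0,0,-0.82],[91,176,-438,46,0,0,-0.82]]]'
python3 -c "
from h import *
print(state()['position'],state()['joint_positions'].round(2))
goal([.4163,-.3210,.145],65)"
```

```text
time: 1.18
position: [0.3803, 0.097, 0.4502]
tcp_rot: [1.757, 2.604, -0.003]
ft_force: [-0.2, 0.4, -0.3]
grip_width: 0.091
[0.38029695 0.09697699 0.4501924 ] [ 0.22 -0.    1.85 -0.    1.3  -0.16]
shift [  -5.7 -507.4 -164.3] turn [ 0.629 -0.018 -0.794]
```

```bash
python3 -m handwheel '[[[91,-6,-507,-164,0.629,-0.018,-0.794],[91,-6,-507,-164,0.629,-0.018,-0.794],[91,-6,-507,-164,0.629,-0.018,-0.794],[91,-6,-507,-164,0.629,-0.018,-0.794],[91,-6,-507,-164,0.629,-0.018,-0.794],[91,-6,-507,-164,0.629,-0.018,-0.794],[91,-6,-507,-164,0.629,-0.018,-0.794],[91,-6,-507,-164,0.629,-0.018,-0.794],[91,-6,-507,-164,0.629,-0.018,-0.794],[91,-6,-507,-164,0.629,-0.018,-0.794],[91,-6,-507,-164,0.629,-0.018,-0.794],[91,-6,-507,-164,0.629,-0.018,-0.794],[91,-6,-507,-164,0.629,-0.018,-0.794],[91,-6,-507,-164,0.629,-0.018,-0.794],[91,-6,-507,-164,0.629,-0.018,-0.794],[91,-6,-507,-164,0.629,-0.018,-0.794]]]'
python3 -c "
from h import *
print(state()['joint_positions'].round(2))
goal([.4163,-.3210,.145],65);goal([.4163,-.3210,.045],65)"
```

```text
time: 2.52
position: [0.3748, -0.4088, 0.2858]
tcp_rot: [-2.294, -1.462, -0.724]
ft_force: [0.6, -0.1, 0.5]
grip_width: 0.0909
[-0.98  0.47  1.72  0.53  1.33 -0.77]
shift [-0.2 -1.6  0.1] turn [-0.002 -0.001 -0.001]
shift [ -0.2  -1.6 -99.9] turn [-0.002 -0.001 -0.001]
```

```bash
python3 -m handwheel '[[[91,0,-1.6,-40,0,0,0],[91,0,-1.6,-70,0,0,0],[91,0,-1.6,-90,0,0,0],[91,0,-1.6,-100,0,0,0],[91,0,-1.6,-100,0,0,0]]]'
python3 -c "
from h import *
from rig import camera
goal([.4163,-.3210,.045],65)
a=camera('top')[190:270,360:460,::-1];b=camera('scene')[160:240,230:330,::-1]
cv2.imwrite('pics/g1.png',cv2.resize(np.hstack([a,b]),(800,320),interpolation=cv2.INTER_CUBIC))"
```

```text
time: 2.93
position: [0.3749, -0.4085, 0.1847]
tcp_rot: [-2.29, -1.46, -0.723]
ft_force: [0.3, 0.5, 0.7]
grip_width: 0.0908
shift [-0.3 -1.9  1.2] turn [-0.005 -0.003 -0.003]
```

View pics/g1.png

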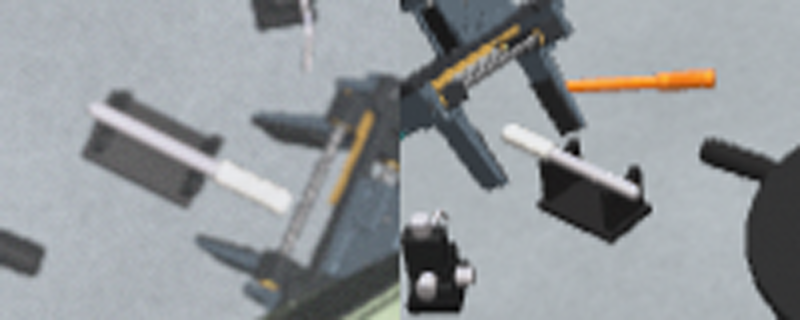

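Handle (about (255,187) in the left half) lies between the fingers, clear of the cheeks. Close.

```bash
python3 -m handwheel '[[[0,0,0,0,0,0,0],[0,0,0,0,0,0,0],[0,0,0,0,0,0,0],[0,0,0,0,0,0,0],[0,0,0,0,0,0,0],[0,0,0,0,0,0,0],[0,0,0,0,0,0,0],[0,0,0,0,0,0,0],[0,0,0,0,0,0,0],[0,0,0,0,0,0,0]]]'
python3 -c "
from h import *
goal([.4163,-.3210,.045],65);print(state()['ft_torque'].round(2),state()['position'])"
```

```text
time: 3.87
position: [0.3754, -0.4098, 0.1869]
tcp_rot: [-2.293, -1.463, -0.725]
ft_force: [-0.5, 0.7, 0.2]
grip_width: 0.0273
shift [-0.8 -0.6 -1. ] turn [-0.002  0.    -0.002]
[-0.41  0.21  0.02] [ 0.37538087 -0.4097778   0.18691829]
```

```bash
python3 -m handwheel '[[[0,0,0,0,0,0,0],[0,0,0,0,0,0,0],[0,0,0,0,0,0,0],[0,0,0,0,0,0,0],[0,0,0,0,0,0,0]]]'
python3 -c "
from h import *
goal([.4163,-.3210,.045],65);print(state()['ft_torque'].round(2),state()['position'])"
python3 -m handwheel '[[[0,0,0,10,0,0,0],[0,0,0,25,0,0,0],[0,0,0,50,0,0,0],[0,0,0,80,0,0,0],[0,0,0,80,0,0,0],[0,0,0,80,0,0,0]]]'
python3 -c "
from h import *
h=np.radians(95.9);print(state()['ft_torque'].round(2),state()['joint_positions'].round(2))
C=np.array([.627,.0895]); 
for r in (.235,.22):print(*(g:=C-r*np.array([np.cos(h),np.sin(h)])));goal([*g,.088],95.9)"

```

```text
time: 4.28
position: [0.3752, -0.4096, 0.1868]
tcp_rot: [-2.292, -1.463, -0.724]
ft_force: [-1.8, 1.1, 1.0]
grip_width: 0.0177
shift [-0.6 -0.8 -0.9] turn [-0.003 -0.    -0.002]
[-0.31  0.49  0.3 ] [ 0.37516518 -0.40960077  0.18684335]
time: 4.78
position: [0.3755, -0.41, 0.269]
tcp_rot: [-2.296, -1.467, -0.725]
ft_force: [-1.2, 0.6, -2.3]
grip_width: 0.0172
[-0.58  0.32  0.05] [-0.98  0.49  1.74  0.54  1.3  -0.79]
0.651156246145003 -0.14425516202253594
shift [285.8 167.7 -40.1] turn [0.001 0.003 0.537]
0.6496143580931943 -0.12933461976577834
shift [284.3 182.6 -40.1] turn [0.001 0.003 0.537]
```

```bash
python3 -m handwheel '[[[0,140,50,10,0,0,0.27],[0,140,50,10,0,0,0.27],[0,140,50,10,0,0,0.27],[0,140,50,10,0,0,0.27],[0,292,103,10,0,0,0.537],[0,292,103,10,0,0,0.537],[0,292,103,10,0,0,0.537],[0,292,103,10,0,0,0.537],[0,292,103,10,0,0,0.537],[0,292,103,-20,0,0,0.537],[0,292,103,-40,0,0,0.537],[0,292,103,-40,0,0,0.537],[0,292,103,-40,0,0,0.537]]]'
python3 - <<'E'
from h import *
from rig import camera
print(state()['joint_positions'].round(2),state()['position'])
R=Ro.from_rotvec(state()['tcp_rot']).as_matrix();g=state()['position']+.172*R[:,2];print("grasp",g)
t=camera('top')[:,:,::-1];s=camera('scene')[:,:,::-1]
tip=g+[*(.132*np.array([np.cos(np.radians(95.9)),np.sin(np.radians(95.9))])),0]
print("exp tip",tip,"px",proj('top',tip),proj('scene',tip))
cv2.imwrite('pics/t1f.png',t);cv2.imwrite('pics/s1f.png',s)
a=t[170:270,285:385];b=s[140:240,260:360]
cv2.imwrite('pics/g2.png',cv2.resize(np.hstack([a,b]),(800,400),interpolation=cv2.INTER_CUBIC))
E
```

```text
time: 5.87
position: [0.667, -0.3069, 0.2267]
tcp_rot: [-1.763, -1.953, -0.557]
ft_force: [1.8, -0.7, -1.2]
grip_width: 0.0174
[-0.54  0.79  1.25  0.48  1.51 -0.77] [ 0.66700227 -0.3068608   0.22671786]
grasp [ 0.65677797 -0.20841933  0.0860454 ]
exp tip [ 0.64320936 -0.07711856  0.0860454 ] px [342.71068383 153.98708037] [311.79320299 236.81640541]
```

View pics/g2.png

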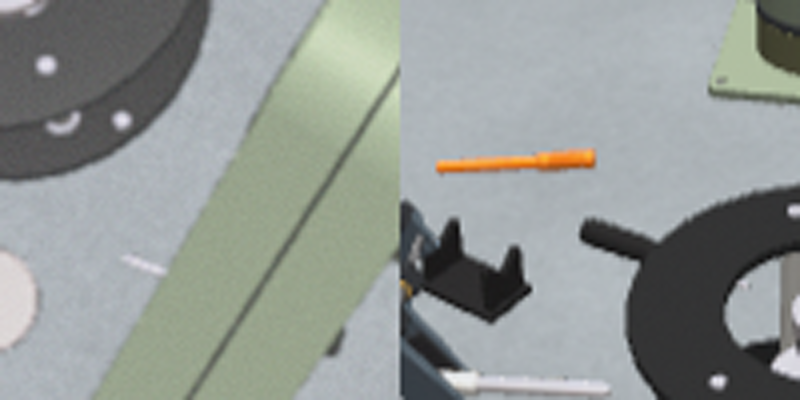

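```bash
python3 - <<'E'
from h import *
s=cv2.imread('pics/s1f.png');g=np.array([.65678,-.20842,.08605]);h=np.array([np.cos(np.radians(95.9)),np.sin(np.radians(95.9)),0])
for l in(.036,.06,.09,.12): 
    u=proj('scene',g+l*h); x=int(round(u[0])); c=s[225:248,x].astype(float).min(1); w=np.clip(c-185,0,None); print(l,u.round(1),x,(w@np.arange(225,248)/w.sum()).round(2), proj('scene',g+(x-u[0])*0*h)[1].round(0))
print("px per mm z",proj('scene',g+[0,0,.001])-proj('scene',g))
C=[.627,.0895];hh=h[:2]
for r in(.200,.182,.168,.160): goal([C[0]-r*hh[0],C[1]-r*hh[1],.088],95.9)
E
```

```text
0.036 [280.2 235.3] 280 234.75 235.0
0.06 [288.1 235.7] 288 235.2 235.0
0.09 [297.9 236.2] 298 235.6 235.0
0.12 [307.8 236.6] 308 236.21 235.0
px per mm z [-0.0368484  -0.24436367]
shift [-9.9 99.8 -0.9] turn [0.    0.004 0.001]
shift [-11.7 117.7  -0.9] turn [0.    0.004 0.001]
shift [-13.2 131.6  -0.9] turn [0.    0.004 0.001]
shift [-14.  139.5  -0.9] turn [0.    0.004 0.001]
```

```bash
python3 -m handwheel '[[[0,-4,40,0,0,0.004,0],[0,-7,75,0,0,0.004,0],[0,-9,98,0,0,0.004,0],[0,-9.3,104,0,0,0.004,0],[0,-9.7,108,0,0,0.004,0],[0,-10.2,113,0,0,0.004,0],[0,-10.7,118,0,0,0.004,0],[0,-11.1,122,0,0,0.004,0],[0,-11.1,122,0,0,0.004,0]]]'
python3 -c "
from h import *
print(state()['ft_force'].round(1),state()['ft_torque'].round(2),state()['joint_positions'].round(2))
C=[.628,.0895];hh=[np.cos(np.radians(95.9)),np.sin(np.radians(95.9))]
for r in(.182,.168,.160): goal([C[0]-r*hh[0],C[1]-r*hh[1],.088],95.9)"
```

```text
time: 6.72
position: [0.6561, -0.1857, 0.2297]
tcp_rot: [-1.764, -1.955, -0.555]
ft_force: [-2.0, 0.0, -1.5]
grip_width: 0.0172
[-2.   0.  -1.5] [-0.67  0.19  0.33] [-0.4   0.7   1.45  0.54  1.36 -0.71]
shift [ 0.7 -4.  -0.8] turn [ 0.001 -0.001  0.   ]
shift [-0.7  9.9 -0.8] turn [ 0.001 -0.001  0.   ]
shift [-1.5 17.9 -0.8] turn [ 0.001 -0.001  0.   ]
```

```bash
python3 -m handwheel '[[[0,-0.3,4,-0.8,0,0,0],[0,-0.6,8,-0.8,0,0,0],[0,-0.6,8,-0.8,0,0,0]]]'
python3 -m handwheel '[[[0,-0.4,4,0,0,0,0],[0,-0.8,8,0,0,0,0],[0,-0.8,8,0,0,0,0],[0,-0.8,8,0,0,0,0]]]'
python3 -c "
from h import *
print(state()['ft_force'].round(1),state()['ft_torque'].round(2))
C=[.628,.0895];hh=[np.cos(np.radians(95.9)),np.sin(np.radians(95.9))]
for r in(.168,.160): goal([C[0]-r*hh[0],C[1]-r*hh[1],.088],95.9)"
```

```text
time: 6.97
position: [0.655, -0.1774, 0.2285]
tcp_rot: [-1.763, -1.954, -0.553]
ft_force: [-4.0, -2.1, -1.5]
grip_width: 0.0171
time: 7.3
position: [0.654, -0.1686, 0.2284]
tcp_rot: [-1.761, -1.953, -0.553]
ft_force: [-3.1, -0.0, -1.7]
grip_width: 0.0175
[-3.1 -0.  -1.7] [-0.55  0.4   0.59]
shift [ 1.4 -7.2  0.5] turn [-0.001 -0.004 -0.002]
shift [0.5 0.8 0.5] turn [-0.001 -0.004 -0.002]
```

```bash
cat >> h.py <<'E'
def arc(C,deg,n,dz=0,dr=0):
    p=state()["position"][:2]-C
    for i in range(1,n+1):
        a=np.radians(deg)*i/n; q=Ro.from_euler("z",a).as_matrix()[:2,:2]@p*(1+dr*i/n/np.linalg.norm(p))
        print(f"[0,{(q-p)[0]*1e3:.0f},{(q-p)[1]*1e3:.0f},{dz*i/n:.1f},0,0,{a:.3f}],",end="")
    print()
E
python3 -c "
from h import *
arc([.628,.0895],-57.6,16,-1)"
```

```text
[0,-16,-1,-0.1,0,0,-0.063],[0,-33,-1,-0.1,0,0,-0.126],[0,-49,-0,-0.2,0,0,-0.188],[0,-65,2,-0.2,0,0,-0.251],[0,-81,5,-0.3,0,0,-0.314],[0,-97,9,-0.4,0,0,-0.377],[0,-112,13,-0.4,0,0,-0.440],[0,-128,19,-0.5,0,0,-0.503],[0,-142,26,-0.6,0,0,-0.565],[0,-157,34,-0.6,0,0,-0.628],[0,-170,43,-0.7,0,0,-0.691],[0,-184,52,-0.8,0,0,-0.754],[0,-196,62,-0.8,0,0,-0.817],[0,-208,74,-0.9,0,0,-0.880],[0,-220,85,-0.9,0,0,-0.942],[0,-230,98,-1.0,0,0,-1.005],
```

Half of the stroke first, then check.

```bash
python3 -m handwheel '[[[0,-16,-1,0,0,0,-0.063],[0,-33,-1,0,0,0,-0.126],[0,-49,0,0,0,0,-0.188],[0,-65,2,-0.2,0,0,-0.251],[0,-81,5,-0.3,0,0,-0.314],[0,-97,9,-0.4,0,0,-0.377],[0,-112,13,-0.4,0,0,-0.440],[0,-112,13,-0.4,0,0,-0.440]]]'
python3 -c "
from h import *
s=state();print(s['ft_force'].round(1),s['ft_torque'].round(2),s['joint_positions'].round(2))
R=Ro.from_rotvec(s['tcp_rot']).as_matrix();g=s['position']+.172*R[:,2];d=g[:2]-[.628,.0895];print(g,np.hypot(*d),np.degrees(np.arctan2(*d[::-1])),R[:,2],np.degrees(np.arctan2(R[1,2],R[0,2])))
arc([.628,.0895],-33,9,-.6)"
```

```text
time: 7.97
position: [0.543, -0.1564, 0.2297]
tcp_rot: [-2.217, -1.554, -0.705]
ft_force: [6.9, -1.5, -1.5]
grip_width: 0.0181
[ 6.9 -1.5 -1.5] [-0.94 -0.77 -1.69] [-0.45  0.5   1.85  0.75  1.   -0.58]
[ 0.57748351 -0.06366984  0.08902348] 0.16128520473068853 -108.25291977288973 [ 0.20041898  0.53902524 -0.8180978 ] 69.60398847739596
[0,-16,6,-0.1,0,0,-0.064],[0,-31,13,-0.1,0,0,-0.128],[0,-45,21,-0.2,0,0,-0.192],[0,-59,30,-0.3,0,0,-0.256],[0,-73,39,-0.3,0,0,-0.320],[0,-86,50,-0.4,0,0,-0.384],[0,-98,61,-0.5,0,0,-0.448],[0,-110,73,-0.5,0,0,-0.512],[0,-120,86,-0.6,0,0,-0.576],
```

```bash
python3 -m handwheel '[[[0,-16,6,0,0,0,-0.064],[0,-31,13,-0.1,0,0,-0.128],[0,-45,21,-0.2,0,0,-0.192],[0,-59,30,-0.3,0,0,-0.256],[0,-73,39,-0.3,0,0,-0.320],[0,-86,50,-0.4,0,0,-0.384],[0,-98,61,-0.5,0,0,-0.448],[0,-110,73,-0.5,0,0,-0.512],[0,-120,86,-0.6,0,0,-0.576],[0,-120,86,-0.6,0,0,-0.576]]]'
python3 - <<'E'
from h import *
from rig import camera
s=state();print(s['ft_force'].round(1),s['ft_torque'].round(2),s['joint_positions'].round(2))
R=Ro.from_rotvec(s['tcp_rot']).as_matrix();g=s['position']+.172*R[:,2];d=g[:2]-[.628,.0895];print(g,np.hypot(*d),np.degrees(np.arctan2(*d[::-1]))%360,np.degrees(np.arctan2(R[1,2],R[0,2])))
t=camera('top')[:,:,::-1];c=camera('scene')[:,:,::-1];cv2.imwrite('pics/t2f.png',t)
cv2.imwrite('pics/g3.png',np.hstack([cv2.resize(t[130:190,255:315],(400,400),interpolation=cv2.INTER_CUBIC),cv2.resize(c[170:270,300:400],(400,400),interpolation=cv2.INTER_CUBIC)]))
E
```

```text
time: 8.8
position: [0.4228, -0.0713, 0.23]
tcp_rot: [-2.696, -0.885, -0.856]
ft_force: [0.0, -10.2, -0.7]
grip_width: 0.0176
[  0.  -10.2  -0.7] [-1.88  0.51 -1.79] [-0.36  0.28  2.27  1.2   0.53 -0.47]
[ 0.50339894 -0.01415652  0.08914931] 0.1620805266481033 219.75731543228946 35.32301160106908
```

View pics/g3.png

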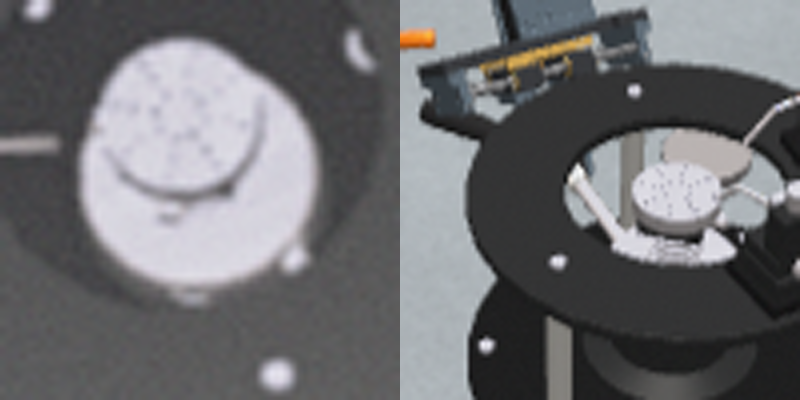

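```bash
python3 -c "
from h import *
arc([.628,.0895],-6,2,-.1)"
```

```text
[0,-8,11,-0.1,0,0,-0.052],[0,-16,22,-0.1,0,0,-0.105],
```

```bash
python3 -m handwheel '[[[0,-8,11,-0.1,0,0,-0.052],[0,-16,22,-0.1,0,0,-0.105],[0,-16,22,-0.1,0,0,-0.105],[0,-8,11,0,0,0,-0.03],[0,-2,4,0,0,0,0],[0,-2,4,0,0,0,0.02]]]'
python3 - <<'E'
from h import *
s=state();print(s['ft_force'].round(1),s['ft_torque'].round(2),s['joint_positions'].round(2))
R=Ro.from_rotvec(s['tcp_rot']).as_matrix();g=s['position']+.172*R[:,2];d=g[:2]-[.628,.0895];print(g,np.hypot(*d),np.degrees(np.arctan2(*d[::-1]))%360,np.degrees(np.arctan2(R[1,2],R[0,2])))
E
```

```text
time: 9.4
position: [0.4246, -0.0705, 0.231]
tcp_rot: [-2.686, -0.912, -0.859]
ft_force: [4.0, -5.9, -1.3]
grip_width: 0.0172
[ 4.  -5.9 -1.3] [-1.18 -0.13 -1.59] [-0.35  0.28  2.27  1.19  0.54 -0.47]
[ 0.50492666 -0.01256914  0.09036242] 0.15989107949038436 219.67013739506595 35.8100382139007
```

```bash
python3 -m handwheel '[[[0,5,-6,0,0,0,0.05],[0,7,-8,0,0,0,0.07],[0,7,-8,-0.5,0,0,0.08],[0,0,-14,-0.5,0,0,0.08],[0,-10,-24,-0.5,0,0,0.08],[0,-20,-34,-0.5,0,0,0.08],[0,-28,-42,-0.5,0,0,0.08],[0,-28,-42,-0.5,0,0,0.08]]]'
python3 - <<'E'
from h import *
from rig import camera
s=state();print(s['ft_force'].round(1),s['ft_torque'].round(2),s['joint_positions'].round(2))
R=Ro.from_rotvec(s['tcp_rot']).as_matrix();g=s['position']+.172*R[:,2];d=g[:2]-[.628,.0895];print(g,np.hypot(*d),np.degrees(np.arctan2(*d[::-1]))%360,np.degrees(np.arctan2(R[1,2],R[0,2])))
t=camera('top')[:,:,::-1];cv2.imwrite('pics/t3f.png',t)
cv2.imwrite('pics/g4.png',cv2.resize(t[130:190,255:315],(600,600),interpolation=cv2.INTER_CUBIC))
for an in range(150,250,10):
    a=np.radians(an);print(an,[((proj('top',[.627+.05*np.cos(a),.0895+.05*np.sin(a),z])-[255,130])*10).round().astype(int).tolist() for z in(.087,.0785)])
E
```

```text
time: 10.07
position: [0.3957, -0.113, 0.2304]
tcp_rot: [-2.631, -1.009, -0.842]
ft_force: [0.0, -1.6, -1.2]
grip_width: 0.0172
[ 0.  -1.6 -1.2] [-0.39  0.49  0.04] [-0.5   0.28  2.28  1.09  0.65 -0.58]
[ 0.47115172 -0.04890398  0.08980042] 0.2091818416938685 221.42539804196048 40.35283365648421
150 [[200, 412], [204, 420]]
160 [[227, 425], [230, 433]]
170 [[256, 434], [259, 442]]
180 [[286, 438], [289, 446]]
190 [[316, 436], [319, 444]]
200 [[346, 430], [349, 438]]
210 [[375, 418], [377, 427]]
220 [[401, 402], [403, 411]]
230 [[423, 383], [425, 391]]
240 [[442, 359], [444, 368]]
```

View pics/g4.png

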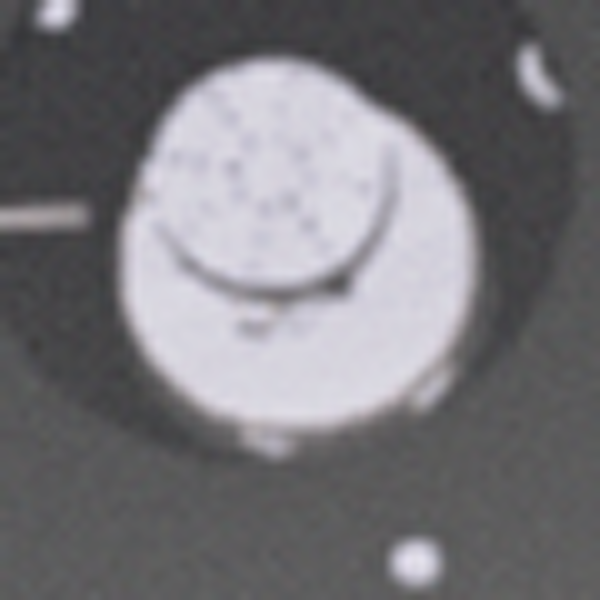

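```bash
python3 - <<'E'
from h import *
for p in((417,137),(417,63),(425,137)): print(p,[ray('top',*p,z)[:2].round(3).tolist() for z in(0,.1)])
for p in((92,290),(127,240),(228,243),(216,312)): print('s',p,[ray('scene',*p,z)[:2].round(3).tolist() for z in(0,.1)])
s=state();arc([.628,.0895],73,16,-1.0)
h=np.radians(113.3)
for r in(.209,.16):goal([.628-r*np.cos(h),.0895-r*np.sin(h),.0885],113.3)
E
```

```text
(417, 137) [[0.738, -0.312], [0.698, -0.288]]
(417, 63) [[0.996, -0.314], [0.933, -0.29]]
(425, 137) [[0.739, -0.337], [0.699, -0.311]]
s (92, 290) [[0.884, -0.683], [0.952, -0.591]]
s (127, 240) [[0.674, -0.705], [0.765, -0.611]]
s (228, 243) [[0.63, -0.366], [0.725, -0.308]]
s (216, 312) [[0.892, -0.293], [0.959, -0.243]]
[0,17,-18,-0.1,0,0,0.080],[0,35,-34,-0.1,0,0,0.159],[0,54,-49,-0.2,0,0,0.239],[0,75,-62,-0.2,0,0,0.319],[0,97,-74,-0.3,0,0,0.398],[0,119,-84,-0.4,0,0,0.478],[0,142,-92,-0.4,0,0,0.557],[0,166,-98,-0.5,0,0,0.637],[0,190,-102,-0.6,0,0,0.717],[0,214,-105,-0.6,0,0,0.796],[0,239,-105,-0.7,0,0,0.876],[0,263,-104,-0.8,0,0,0.956],[0,287,-100,-0.8,0,0,1.035],[0,311,-95,-0.9,0,0,1.115],[0,335,-88,-0.9,0,0,1.194],[0,357,-79,-1.0,0,0,1.274],
shift [353.4 -80.4  -1.2] turn [1.00e-03 1.80e-02 1.25e+00]
shift [334.  -35.4  -1.2] turn [1.00e-03 1.80e-02 1.25e+00]
```

```bash
python3 -m handwheel '[[[0,17,-18,-0.1,0,0,0.080],[0,35,-34,-0.1,0,0,0.159],[0,54,-49,-0.2,0,0,0.239],[0,75,-62,-0.2,0,0,0.319],[0,97,-74,-0.3,0,0,0.398],[0,119,-84,-0.4,0,0,0.478],[0,142,-92,-0.4,0,0,0.557],[0,166,-98,-0.5,0,0,0.637],[0,190,-102,-0.6,0,0,0.717],[0,214,-105,-0.6,0,0,0.796],[0,239,-105,-0.7,0,0,0.876],[0,263,-104,-0.8,0,0,0.956],[0,287,-100,-0.8,0,0.01,1.035],[0,311,-95,-0.9,0,0.015,1.115],[0,335,-88,-0.9,0,0.018,1.194],[0,353,-80,-1.2,0,0.018,1.25],[0,353,-80,-1.2,0,0.018,1.25],[0,353,-80,-1.2,0,0.018,1.25]]]'
python3 - <<'E'
from h import *
s=state();print(s['ft_force'].round(1),s['ft_torque'].round(2),s['joint_positions'].round(2))
h=np.radians(113.3)
for r in(.209,.19,.18,.16):goal([.628-r*np.cos(h),.0895-r*np.sin(h),.0885],113.3)
E
```

```text
time: 11.62
position: [0.7501, -0.1908, 0.2281]
tcp_rot: [-1.424, -2.168, -0.448]
ft_force: [0.1, -0.0, -1.1]
grip_width: 0.0173
[ 0.1 -0.  -1.1] [-0.51 -0.18  0.04] [-0.34  0.86  1.09  0.43  1.63 -0.82]
shift [-0.5 -2.2  1.3] turn [ 0.    -0.001 -0.002]
shift [-8.  15.2  1.3] turn [ 0.    -0.001 -0.002]
shift [-11.9  24.4   1.3] turn [ 0.    -0.001 -0.002]
shift [-19.8  42.8   1.3] turn [ 0.    -0.001 -0.002]
```

```bash
python3 -m handwheel '[[[0,-4,8,1.3,0,0,0],[0,-8,15,1.3,0,0,0],[0,-10,19.5,1.3,0,0,0],[0,-12,24.5,1.3,0,0,0],[0,-12,24.5,1.3,0,0,0]]]'
python3 -m handwheel '[[[0,-2,4,0,0,0,0],[0,-2,4,0,0,0,0]]]'
python3 - <<'E'
from h import *
s=state();print(s['ft_force'].round(1),s['ft_torque'].round(2))
h=np.radians(113.3)
for r in(.18,.16):goal([.628-r*np.cos(h),.0895-r*np.sin(h),.0885],113.3)
E
```

```text
time: 12.03
position: [0.7373, -0.1653, 0.2302]
tcp_rot: [-1.423, -2.168, -0.448]
ft_force: [-0.1, -0.1, -1.3]
grip_width: 0.0176
time: 12.2
position: [0.7348, -0.1607, 0.2307]
tcp_rot: [-1.423, -2.168, -0.449]
ft_force: [0.0, -0.3, -1.7]
grip_width: 0.0174
[ 0.  -0.3 -1.7] [-0.51 -0.18  0.  ]
shift [ 3.4 -5.7 -1.3] turn [-0.001 -0.001 -0.003]
shift [-4.5 12.7 -1.3] turn [-0.001 -0.001 -0.003]
```

```bash
python3 -m handwheel '[[[0,-1.5,4,-1,0,0,0],[0,-3,8,-1,0,0,0],[0,-5,13,-1,0,0,0],[0,-5,13,-1,0,0,0]]]'
python3 - <<'E'
from h import *
s=state();print(s['ft_force'].round(1),s['ft_torque'].round(2))
h=np.radians(113.3)
for r in(.16,):goal([.628-r*np.cos(h),.0895-r*np.sin(h),.0885],113.3)
arc([.628,.0895],-74,20,-1)
E
```

```text
time: 12.53
position: [0.7294, -0.1467, 0.2297]
tcp_rot: [-1.421, -2.167, -0.448]
ft_force: [-1.4, -0.7, -0.8]
grip_width: 0.0174
[-1.4 -0.7 -0.8] [-0.54 -0.04  0.14]
shift [ 0.9 -1.4 -0.3] turn [-0.002 -0.002 -0.004]
[0,-15,-6,-0.1,0,0,-0.065],[0,-31,-11,-0.1,0,0,-0.129],[0,-47,-15,-0.1,0,0,-0.194],[0,-64,-18,-0.2,0,0,-0.258],[0,-80,-20,-0.2,0,0,-0.323],[0,-97,-21,-0.3,0,0,-0.387],[0,-113,-21,-0.3,0,0,-0.452],[0,-130,-19,-0.4,0,0,-0.517],[0,-146,-17,-0.5,0,0,-0.581],[0,-163,-13,-0.5,0,0,-0.646],[0,-179,-9,-0.6,0,0,-0.710],[0,-194,-4,-0.6,0,0,-0.775],[0,-210,3,-0.7,0,0,-0.840],[0,-224,10,-0.7,0,0,-0.904],[0,-239,19,-0.8,0,0,-0.969],[0,-252,28,-0.8,0,0,-1.033],[0,-265,38,-0.8,0,0,-1.098],[0,-278,49,-0.9,0,0,-1.162],[0,-290,61,-0.9,0,0,-1.227],[0,-301,74,-1.0,0,0,-1.292],
```

```bash
python3 -m handwheel '[[[0,-15,-6,-0.1,0,0,-0.065],[0,-31,-11,-0.1,0,0,-0.129],[0,-47,-15,-0.1,0,0,-0.194],[0,-64,-18,-0.2,0,0,-0.258],[0,-80,-20,-0.2,0,0,-0.323],[0,-97,-21,-0.3,0,0,-0.387],[0,-113,-21,-0.3,0,0,-0.452],[0,-130,-19,-0.4,0,0,-0.517],[0,-146,-17,-0.5,0,0,-0.581],[0,-163,-13,-0.5,0,0,-0.646],[0,-179,-9,-0.6,0,0,-0.710],[0,-194,-4,-0.6,0,0,-0.775],[0,-210,3,-0.7,0,0,-0.840],[0,-224,10,-0.7,0,0,-0.904],[0,-239,19,-0.8,0,0,-0.969],[0,-252,28,-0.8,0,0,-1.033],[0,-265,38,-0.8,0,0,-1.098],[0,-278,49,-0.9,0,0,-1.162],[0,-290,61,-0.9,0,0,-1.227],[0,-301,74,-1.0,0,0,-1.292]]]'
python3 - <<'E'
from h import *
s=state();print(s['ft_force'].round(1),s['ft_torque'].round(2),s['joint_positions'].round(2))
R=Ro.from_rotvec(s['tcp_rot']).as_matrix();g=s['position']+.172*R[:,2];d=g[:2]-[.628,.0895];print(g,np.hypot(*d),np.degrees(np.arctan2(*d[::-1]))%360,np.degrees(np.arctan2(R[1,2],R[0,2])))
arc([.628,.0895],-5,1)
E
```

```text
time: 14.2
position: [0.4297, -0.0761, 0.2295]
tcp_rot: [-2.668, -0.936, -0.846]
ft_force: [2.7, -11.3, -1.3]
grip_width: 0.0175
[  2.7 -11.3  -1.3] [-2.02  0.25 -2.23] [-0.37  0.29  2.25  1.16  0.56 -0.47]
[ 0.50767753 -0.01571854  0.08857265] 0.15983878998546863 221.16876309601327 37.73783804179103
[0,-14,18,0.0,0,0,-0.087],
```

```bash
python3 -m handwheel '[[[0,-7,9,0,0,0,-0.045],[0,-14,18,0,0,0,-0.087],[0,-14,18,0,0,0,-0.087],[0,-4,5,0,0,0,-0.03],[0,4,-5,0,0,0,0.03],[0,6,-7,0,0,0,0.06],[0,6,-7,0,0,0,0.06],[0,-1,-13,0,0,0,0.06],[0,-11,-23,0,0,0,0.06],[0,-21,-33,0,0,0,0.06],[0,-29,-41,0,0,0,0.06],[0,-29,-41,0,0,0,0.06]]]'
python3 - <<'E'
from h import *
from rig import camera
s=state();print(s['ft_force'].round(1),s['ft_torque'].round(2),s['joint_positions'].round(2))
R=Ro.from_rotvec(s['tcp_rot']).as_matrix();g=s['position']+.172*R[:,2];d=g[:2]-[.628,.0895];print(g,np.hypot(*d),np.degrees(np.arctan2(*d[::-1]))%360,np.degrees(np.arctan2(R[1,2],R[0,2])))
t=camera('top')[:,:,::-1];cv2.imwrite('pics/t4f.png',t)
cv2.imwrite('pics/g5.png',cv2.resize(t[130:190,255:315],(600,600),interpolation=cv2.INTER_CUBIC))
E
```

```text
time: 15.2
position: [0.3986, -0.1168, 0.2292]
tcp_rot: [-2.625, -1.009, -0.83]
ft_force: [-0.4, 0.6, -0.6]
grip_width: 0.0177
[-0.4  0.6 -0.6] [-0.45  0.53 -0.  ] [-0.5   0.28  2.27  1.07  0.66 -0.56]
[ 0.47256194 -0.05162524  0.08822035] 0.20994600046888384 222.23691866780092 41.3802608835991
```

View pics/g5.png

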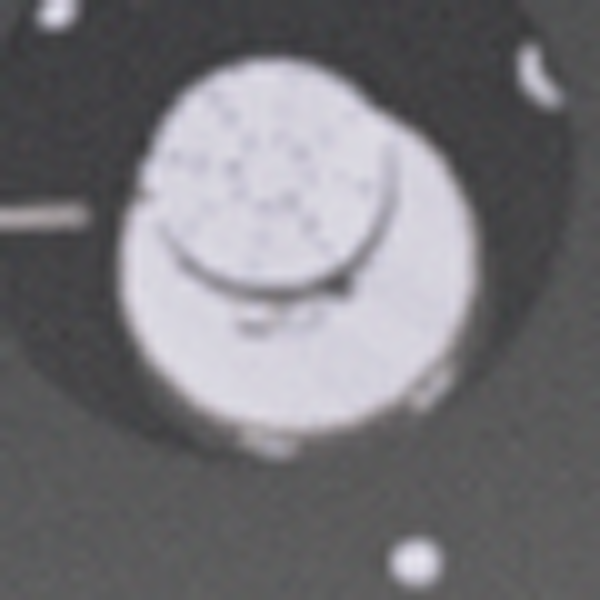

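Flare marks at (268,443) and (435,388): holes again at about 173/233°, so the collar went 60° and about 12° remain. Same re-insertion.

```bash
python3 - <<'E'
from h import *
arc([.628,.0895],72,14,0)
h=np.radians(113.4);r=.206
goal([.628-r*np.cos(h),.0895-r*np.sin(h),.0878],113.4)
E
```

```text
[0,19,-20,0.0,0,0,0.090],[0,40,-38,0.0,0,0,0.180],[0,63,-53,0.0,0,0,0.269],[0,87,-67,0.0,0,0,0.359],[0,112,-79,0.0,0,0,0.449],[0,138,-88,0.0,0,0,0.539],[0,165,-95,0.0,0,0,0.628],[0,192,-100,0.0,0,0,0.718],[0,220,-102,0.0,0,0,0.808],[0,247,-101,0.0,0,0,0.898],[0,275,-98,0.0,0,0,0.987],[0,302,-93,0.0,0,0,1.077],[0,328,-85,0.0,0,0,1.167],[0,354,-75,0.0,0,0,1.257],
shift [349.7 -73.5  -0.7] turn [0.002 0.007 1.248]
```

```bash
python3 -m handwheel '[[[0,19,-20,0,0,0,0.090],[0,40,-38,0,0,0,0.180],[0,63,-53,0,0,0,0.269],[0,87,-67,0,0,0,0.359],[0,112,-79,0,0,0,0.449],[0,138,-88,0,0,0,0.539],[0,165,-95,0,0,0,0.628],[0,192,-100,0,0,0,0.718],[0,220,-102,0,0,0,0.808],[0,247,-101,0,0,0,0.898],[0,275,-98,0,0,0.007,0.987],[0,302,-93,-0.7,0,0.007,1.077],[0,328,-85,-0.7,0,0.007,1.167],[0,350,-75,-0.7,0,0.007,1.248],[0,350,-75,-0.7,0,0.007,1.248],[0,350,-75,-0.7,0,0.007,1.248]]]'
python3 - <<'E'
from h import *
h=np.radians(113.4)
for r in(.19,.18,.17,.16):goal([.628-r*np.cos(h),.0895-r*np.sin(h),.0878],113.4)
E
```

```text
time: 16.58
position: [0.7501, -0.1892, 0.2272]
tcp_rot: [-1.421, -2.17, -0.447]
ft_force: [-0.1, 0.8, -1.8]
grip_width: 0.0174
shift [-7.5 13.8  1.5] turn [ 0.    -0.001 -0.003]
shift [-11.5  23.    1.5] turn [ 0.    -0.001 -0.003]
shift [-15.4  32.2   1.5] turn [ 0.    -0.001 -0.003]
shift [-19.4  41.4   1.5] turn [ 0.    -0.001 -0.003]
```

```bash
python3 -m handwheel '[[[0,-4,7,1.5,0,0,0],[0,-7.5,14,1.5,0,0,0],[0,-9.5,18.5,1.5,0,0,0],[0,-11.5,23,1.5,0,0,0],[0,-13.5,27.5,1.5,0,0,0],[0,-13.5,27.5,1.5,0,0,0]]]'
python3 -m handwheel '[[[0,-2,4.5,0,0,0,0],[0,-4,9,0,0,0,0],[0,-6,13.5,0,0,0,0],[0,-6,13.5,0,0,0,0]]]'
python3 - <<'E'
from h import *
s=state();print(s['ft_force'].round(1),s['ft_torque'].round(2))
h=np.radians(113.4)
for r in(.16,):goal([.628-r*np.cos(h),.0895-r*np.sin(h),.0878],113.4)
arc([.628,.0895],-40,20,-.2)
E
```

```text
time: 17.08
position: [0.7359, -0.1609, 0.2293]
tcp_rot: [-1.42, -2.17, -0.447]
ft_force: [-0.5, 0.5, -0.7]
grip_width: 0.0176
time: 17.42
position: [0.7296, -0.1465, 0.2294]
tcp_rot: [-1.419, -2.17, -0.447]
ft_force: [0.4, -0.3, -1.5]
grip_width: 0.0173
[ 0.4 -0.3 -1.5] [-0.51 -0.19 -0.01]
shift [ 1.1 -1.4 -0.7] turn [-0.001 -0.002 -0.004]
[0,-8,-3,-0.0,0,0,-0.035],[0,-17,-7,-0.0,0,0,-0.070],[0,-25,-9,-0.0,0,0,-0.105],[0,-34,-12,-0.0,0,0,-0.140],[0,-43,-14,-0.1,0,0,-0.175],[0,-51,-16,-0.1,0,0,-0.209],[0,-60,-18,-0.1,0,0,-0.244],[0,-69,-19,-0.1,0,0,-0.279],[0,-78,-20,-0.1,0,0,-0.314],[0,-87,-21,-0.1,0,0,-0.349],[0,-96,-21,-0.1,0,0,-0.384],[0,-105,-21,-0.1,0,0,-0.419],[0,-114,-21,-0.1,0,0,-0.454],[0,-123,-20,-0.1,0,0,-0.489],[0,-132,-19,-0.1,0,0,-0.524],[0,-141,-18,-0.2,0,0,-0.559],[0,-149,-16,-0.2,0,0,-0.593],[0,-158,-15,-0.2,0,0,-0.628],[0,-167,-13,-0.2,0,0,-0.663],[0,-175,-10,-0.2,0,0,-0.698],
```

```bash
python3 -m handwheel '[[[0,-8,-3,0,0,0,-0.035],[0,-17,-7,0,0,0,-0.070],[0,-25,-9,0,0,0,-0.105],[0,-34,-12,0,0,0,-0.140],[0,-43,-14,-0.1,0,0,-0.175],[0,-51,-16,-0.1,0,0,-0.209],[0,-60,-18,-0.1,0,0,-0.244],[0,-69,-19,-0.1,0,0,-0.279]]]'
python3 -m handwheel '[[[0,-9,-1,0,0,0,-0.035],[0,-18,-2,0,0,0,-0.07],[0,-18,-2,0,0,0,-0.07]]]'
python3 - <<'E'
from h import *
s=state();print(s['ft_force'].round(1),s['ft_torque'].round(2))
R=Ro.from_rotvec(s['tcp_rot']).as_matrix();g=s['position']+.172*R[:,2];d=g[:2]-[.628,.0895];print(g,np.hypot(*d),np.degrees(np.arctan2(*d[::-1]))%360,np.degrees(np.arctan2(R[1,2],R[0,2])))
arc([.628,.0895],-12,6,0)
E
```

```text
time: 18.08
position: [0.6627, -0.1656, 0.2303]
tcp_rot: [-1.74, -1.976, -0.556]
ft_force: [7.9, 3.6, -2.6]
grip_width: 0.0177
time: 18.33
position: [0.6455, -0.1679, 0.2315]
tcp_rot: [-1.824, -1.918, -0.589]
ft_force: [7.2, 2.8, -1.2]
grip_width: 0.0174
[ 7.2  2.8 -1.2] [-0.34 -1.01 -1.54]
[ 0.64270845 -0.06927779  0.09061529] 0.15945759467433526 275.29251443941246 91.60346972638595
[0,-9,-0,0.0,0,0,-0.035],[0,-18,-1,0.0,0,0,-0.070],[0,-27,-0,0.0,0,0,-0.105],[0,-36,0,0.0,0,0,-0.140],[0,-45,1,0.0,0,0,-0.175],[0,-54,2,0.0,0,0,-0.209],
```

```bash
python3 -m handwheel '[[[0,-9,0,-1,0,0,-0.035],[0,-18,-1,-1,0,0,-0.07],[0,-18,-1,-1,0,0,-0.07]]]'
python3 -m handwheel '[[[0,-9,0,0,0,0,-0.035],[0,-9,0,0,0,0,-0.035]]]'
python3 -m handwheel '[[[0,-9,0,0,0,0,-0.035],[0,-9,0,0,0,0,-0.035]]]'
python3 - <<'E'
from h import *
s=state();print(s['ft_force'].round(1),s['ft_torque'].round(2))
R=Ro.from_rotvec(s['tcp_rot']).as_matrix();g=s['position']+.172*R[:,2];d=g[:2]-[.628,.0895];print(g,np.hypot(*d),np.degrees(np.arctan2(*d[::-1]))%360,np.degrees(np.arctan2(R[1,2],R[0,2])))
arc([.628,.0895],-6,3,0)
E
```

```text
time: 18.58
position: [0.628, -0.1689, 0.2313]
tcp_rot: [-1.904, -1.857, -0.618]
ft_force: [6.1, 3.1, -1.7]
grip_width: 0.0172
time: 18.75
position: [0.6192, -0.1689, 0.2317]
tcp_rot: [-1.945, -1.825, -0.633]
ft_force: [4.9, 3.1, -3.8]
grip_width: 0.0171
time: 18.92
position: [0.6103, -0.1688, 0.2318]
tcp_rot: [-1.983, -1.794, -0.646]
ft_force: [4.9, 2.4, -4.3]
grip_width: 0.0174
[ 4.9  2.4 -4.3] [-0.59 -0.5  -0.79]
[ 0.62361888 -0.07081379  0.09107193] 0.16037364633512155 268.4345880746549 82.27540315239787
[0,-9,1,0.0,0,0,-0.035],[0,-18,2,0.0,0,0,-0.070],[0,-27,3,0.0,0,0,-0.105],
```

```bash
python3 -m handwheel '[[[0,-9,1,-2.5,0,0,-0.035],[0,-9,1,-2.5,0,0,-0.035]]]'
python3 -m handwheel '[[[0,-9,1,-0.5,0,0,-0.035],[0,-9,1,-0.5,0,0,-0.035]]]'
python3 -m handwheel '[[[0,-9,1.5,-0.3,0,0,-0.035],[0,-9,1.5,-0.3,0,0,-0.035]]]'
python3 - <<'E'
from h import *
s=state();print(s['ft_force'].round(1),s['ft_torque'].round(2))
R=Ro.from_rotvec(s['tcp_rot']).as_matrix();g=s['position']+.172*R[:,2];d=g[:2]-[.628,.0895];print(g,np.hypot(*d),np.degrees(np.arctan2(*d[::-1]))%360,np.degrees(np.arctan2(R[1,2],R[0,2])))
arc([.628,.0895],-6,3,0)
E
```

```text
time: 19.08
position: [0.6016, -0.1681, 0.2299]
tcp_rot: [-2.02, -1.762, -0.659]
ft_force: [3.9, -1.0, 0.8]
grip_width: 0.0179
time: 19.25
position: [0.5927, -0.1673, 0.23]
tcp_rot: [-2.055, -1.73, -0.672]
ft_force: [3.2, 1.0, 0.7]
grip_width: 0.0173
time: 19.42
position: [0.5838, -0.1659, 0.2302]
tcp_rot: [-2.09, -1.699, -0.683]
ft_force: [3.0, 0.4, 0.5]
grip_width: 0.0176
[3.  0.4 0.5] [-0.39 -0.35 -0.54]
[ 0.60803745 -0.06996777  0.0894779 ] 0.1607123871368709 262.8646975189453 75.8347300175546
[0,-9,2,0.0,0,0,-0.035],[0,-18,4,0.0,0,0,-0.070],[0,-26,6,0.0,0,0,-0.105],
```

```bash
python3 -m handwheel '[[[0,-9,2,0,0,0,-0.035],[0,-18,4,0,0,0,-0.07],[0,-18,4,0,0,0,-0.07]]]'
python3 - <<'E'
from h import *
from rig import camera
s=state();print(s['ft_force'].round(1),s['ft_torque'].round(2))
R=Ro.from_rotvec(s['tcp_rot']).as_matrix();g=s['position']+.172*R[:,2];d=g[:2]-[.628,.0895];print(g,np.hypot(*d),np.degrees(np.arctan2(*d[::-1]))%360,np.degrees(np.arctan2(R[1,2],R[0,2])))
t=camera('top')[:,:,::-1];c=camera('scene')[:,:,::-1];cv2.imwrite('pics/t5f.png',t)
cv2.imwrite('pics/g6.png',np.hstack([cv2.resize(t[130:190,255:315],(400,400),interpolation=cv2.INTER_CUBIC),cv2.resize(c[180:260,310:390],(400,400),interpolation=cv2.INTER_CUBIC)]))
E
```

```text
time: 19.67
position: [0.5666, -0.1621, 0.2308]
tcp_rot: [-2.161, -1.631, -0.707]
ft_force: [6.9, 0.6, -2.4]
grip_width: 0.0175
[ 6.9  0.6 -2.4] [-0.58 -0.61 -0.97]
[ 0.59814044 -0.06827282  0.09010168] 0.16057352588036808 259.2831452767192 71.43863103954759
```

View pics/g6.png

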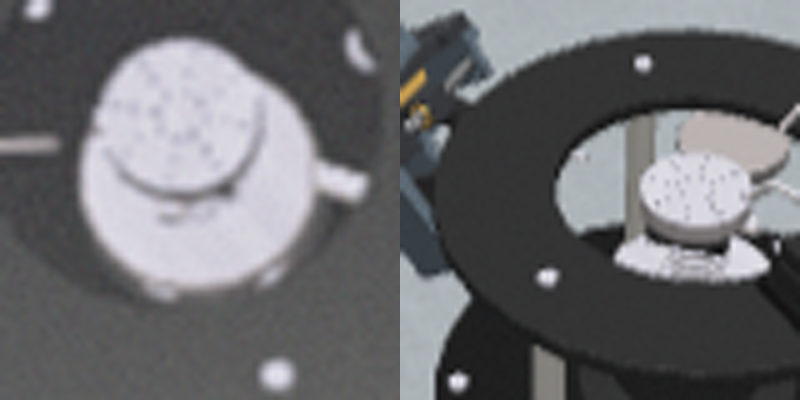

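```bash
python3 -m handwheel '[[[0,-5,1,-1,0,0,0],[0,-10,2,-1,0,0,0],[0,-10,2,-1,0,0,0]]]'
python3 -c "
from h import *
s=state();print(s['ft_force'].round(1),s['ft_torque'].round(2))"
python3 -m handwheel '[[[0,-5,1,0,0,0,0],[0,-10,2,0,0,0,0],[0,-10,2,0,0,0,0]]]'
python3 - <<'E'
from h import *
from rig import camera
s=state();print(s['ft_force'].round(1),s['ft_torque'].round(2))
R=Ro.from_rotvec(s['tcp_rot']).as_matrix();g=s['position']+.172*R[:,2];d=g[:2]-[.628,.0895];print(g,np.hypot(*d),np.degrees(np.arctan2(*d[::-1]))%360,np.degrees(np.arctan2(R[1,2],R[0,2])))
t=camera('top')[:,:,::-1];cv2.imwrite('pics/t6f.png',t)
def marks(f):
    # bright lip pixels outside collar's lower edge: profile along the ring of mouth points
    a=cv2.imread(f).min(2).astype(np.float32);o=[]
    for an in np.arange(150,250,1.):
        r=np.radians(an);u=proj('top',[.627+.05*np.cos(r),.0895+.05*np.sin(r),.080]);o.append(cv2.getRectSubPix(a,(1,1),tuple(map(float,u)))[0,0])
    o=np.array(o);an=np.arange(150,250,1.);out=[]
    for lo,hi in((150,195),(205,250)):
        k=(an>=lo)&(an<hi);w=np.clip(o[k]-np.percentile(o[k],50)-8,0,None);out.append((w@an[k]/w.sum()).round(1))
    return out
for f in("top0","t3f","t4f","t5f","t6f"):print(f,marks(f"pics/{f}.png"))
E
```

```text
time: 20.02
position: [0.5612, -0.161, 0.2316]
tcp_rot: [-2.167, -1.632, -0.72]
ft_force: [13.6, 3.1, -1.2]
grip_width: 0.0178
[13.6  3.1 -1.2] [-0.2  -1.78 -2.29]
time: 20.27
position: [0.5557, -0.1599, 0.2338]
tcp_rot: [-2.177, -1.63, -0.736]
ft_force: [16.7, 4.4, -1.7]
grip_width: 0.0184
[16.7  4.4 -1.7] [-0.07 -2.1  -2.49]
[ 0.59160223 -0.06683545  0.0936216 ] 0.16051657609477543 256.89396124628706 68.91285004270749
top0 [np.float64(155.0), np.float64(212.8)]
t3f [np.float64(171.2), np.float64(232.0)]
t4f [np.float64(171.5), np.float64(232.1)]
t5f [np.float64(161.9), np.float64(221.0)]
t6f [np.float64(161.9), np.float64(220.8)]
```

Collar marks at 161.9/220.9° (home predicts 161.3/221.3) do not move while the force goes from 7 to 17 N: it is on its stop. Unload and withdraw.

```bash
python3 - <<'E'
from h import *
for an,r in((274,.16),(280,.16),(280,.3)):
    h=np.radians(an);goal([.628+r*np.cos(h),.0895+r*np.sin(h),.0875],an-180)
E
```

```text
shift [90.1 -8.6 -5.4] turn [-0.     0.049  0.37 ]
shift [117.   -5.3  -5.4] turn [-0.003  0.049  0.475]
shift [ 141.3 -143.2   -5.4] turn [-0.003  0.049  0.475]
```

```bash
python3 -m handwheel '[[[0,22,-3,-2,0,0.01,0.1],[0,45,-5,-4,0,0.03,0.2],[0,68,-7,-5.4,0,0.049,0.28],[0,90,-8.6,-5.4,0,0.049,0.37],[0,90,-8.6,-5.4,0,0.049,0.37]]]'
python3 - <<'E'
from h import *
s=state();print(s['ft_force'].round(1),s['ft_torque'].round(2))
R=Ro.from_rotvec(s['tcp_rot']).as_matrix();g=s['position']+.172*R[:,2];d=g[:2]-[.628,.0895];print(g,np.hypot(*d),np.degrees(np.arctan2(*d[::-1]))%360,np.degrees(np.arctan2(R[1,2],R[0,2])))
for an,r in((276,.16),(278,.2),(278,.3)):
    h=np.radians(an);goal([.628+r*np.cos(h),.0895+r*np.sin(h),.0875],an-180)
E
```

```text
time: 20.73
position: [0.6496, -0.1688, 0.2277]
tcp_rot: [-1.794, -1.936, -0.566]
ft_force: [2.3, -0.4, 0.4]
grip_width: 0.0176
[ 2.3 -0.4  0.4] [-0.29 -0.15 -0.28]
[ 0.64237657 -0.07059324  0.08672563] 0.1607374594067691 275.1314685052047 94.18929551121713
shift [5.5 1.1 0.7] turn [0.001 0.002 0.029]
shift [ 20.  -37.4   0.7] turn [0.001 0.002 0.064]
shift [  33.9 -136.5    0.7] turn [0.001 0.002 0.064]
```

```bash
python3 -m handwheel '[[[0,6,-10,0.7,0,0,0.03],[0,13,-22,0.7,0,0,0.05],[0,20,-37,0.7,0,0,0.064],[0,25,-70,0.7,0,0,0.064],[0,29,-105,0.7,0,0,0.064],[0,34,-138,0.7,0,0,0.064],[0,34,-141,0.7,0,0,0.064],[0,34,-141,0.7,0,0,0.064]]]'
python3 - <<'E'
from h import *
from rig import camera
s=state();print(s['ft_force'].round(1),s['ft_torque'].round(2))
R=Ro.from_rotvec(s['tcp_rot']).as_matrix();g=s['position']+.172*R[:,2];hd=np.arctan2(R[1,2],R[0,2]);print(g,np.degrees(hd))
c=camera('scene')[:,:,::-1];cv2.imwrite('pics/s7f.png',c)
h=np.array([np.cos(hd),np.sin(hd),0])
def prof(f,g,h):
    s=cv2.imread(f)
    for l in(.04,.06,.08,.1,.12):
        u=proj('scene',g+l*h);x=int(round(u[0]));y0=int(u[1])-12;k=s[y0:y0+24,x].astype(float).min(1);w=np.clip(k-185,0,None);print(l,u.round(1),(w@np.arange(y0,y0+24)/w.sum()).round(2))
    u=proj('scene',g+.132*h); y=int(round(u[1])); print('tip',u.round(1),s[y-3:y+3,int(u[0])-4:int(u[0])+6].min(2).max(0))
prof('pics/s1f.png',np.array([.65678,-.20842,.08605]),np.array([np.cos(np.radians(95.9)),np.sin(np.radians(95.9)),0]))
prof('pics/s7f.png',g,h)
goal([.4163,-.3210,.150],65)
E
```

```text
time: 21.4
position: [0.6824, -0.3121, 0.2273]
tcp_rot: [-1.727, -1.982, -0.543]
ft_force: [0.1, 0.7, -1.2]
grip_width: 0.0174
[ 0.1  0.7 -1.2] [-0.52 -0.06 -0.04]
[ 0.66876041 -0.21445529  0.08630683] 97.96116654749429
0.04 [281.5 235.4] 234.74
0.06 [288.1 235.7] 235.2
0.08 [294.6 236. ] 235.61
0.1 [301.2 236.3] 235.96
0.12 [307.8 236.6] 236.21
tip [311.8 236.8] [215 215 215 215 213 188 173 174 173 173]
0.04 [278.5 237.4] 237.49
0.06 [285.1 237.6] 237.59
0.08 [291.8 237.7] 237.92
0.1 [298.4 237.9] 238.23
0.12 [305.1 238. ] 238.61
tip [309.1 238.1] [216 217 216 217 216 183 176 174 172 172]
shift [-308.  -100.    63.4] turn [-0.001 -0.001 -0.575]
```

```bash
python3 -m handwheel '[[[0,-5,-10,30,0,0,0],[0,-20,-20,63,0,0,-0.05],[0,-80,-30,63,0,0,-0.15],[0,-110,-40,63,0,0,-0.25],[0,-150,-50,63,0,0,-0.35],[0,-190,-60,63,0,0,-0.45],[0,-230,-75,63,0,0,-0.52],[0,-270,-90,63,0,0,-0.575],[0,-308,-100,63,0,0,-0.575],[0,-308,-100,63,0,0,-0.575],[0,-308,-100,63,0,0,-0.575]]]'
python3 - <<'E'
from h import *
from rig import camera
goal([.4163,-.3210,.060],65)
s=state();print(s['ft_force'].round(1))
R=Ro.from_rotvec(s['tcp_rot']).as_matrix();g=s['position']+.172*R[:,2];print(g)
t=camera('top')[:,:,::-1];c=camera('scene')[:,:,::-1]
cv2.imwrite('pics/s8f.png',c)
h=np.array([np.cos(np.radians(65)),np.sin(np.radians(65)),0])
for l in(.04,.132):print(l,proj('scene',g+l*h).round(1),proj('top',g+l*h).round(1))
m=(c[180:225,245:310].min(2)>190).astype(np.uint8);_,l,st,_=cv2.connectedComponentsWithStats(m);i=1+st[1:,4].argmax();print(st[i])
m=(t[195:260,360:450].min(2)>190).astype(np.uint8);_,l,st,_=cv2.connectedComponentsWithStats(m);i=1+st[1:,4].argmax();print('top',st[i])
ys,xs=np.nonzero(l==i);W=np.array([ray('top',x+360,y+195,g[2])[:2] for x,y in zip(xs,ys)]);mu=W.mean(0);d=np.linalg.svd(W-mu)[2][0];d*=np.sign(d[1]);q=(W-mu)@d
print(mu,np.degrees(np.arctan2(d[1],d[0])),'tip',mu+q.max()*d,'butt',mu+q.min()*d,'expected tip',g+.132*h)
E
```

```text
time: 22.37
position: [0.3724, -0.4094, 0.2909]
tcp_rot: [-2.296, -1.459, -0.723]
ft_force: [-0.4, 0.9, -1.7]
grip_width: 0.0175
shift [  2.2  -1.  -90. ] turn [-0.002 -0.002  0.001]
[-0.4  0.9 -1.7]
[ 0.41395954 -0.31977173  0.15007726]
0.04 [265.8 173.5] [420.7 226.8]
0.132 [286.3 182.4] [388.7 210.8]
[32  0 10  4 18]
top [ 28  14  56  28 246]
[ 0.43949354 -0.27039141] 65.28386631522741 tip [ 0.47303643 -0.19751799] butt [ 0.40751325 -0.33987   ] expected tip [ 0.46974515 -0.2001391   0.15007726]
```

```bash
python3 -m handwheel '[[[0,0.8,-2,-35,0,0,0],[0,0.8,-2,-65,0,0,0],[0,0.8,-2,-85,0,0,0],[0,0.8,-2,-95,0,0,0],[0,0.8,-2,-99,0,0,0],[0,0.8,-2,-99,0,0,0]]]'
python3 - <<'E'
from h import *
s=state();print(s['ft_force'].round(1),s['ft_torque'].round(2))
R=Ro.from_rotvec(s['tcp_rot']).as_matrix();print(s['position']+.172*R[:,2])
E
```

```text
time: 22.97
position: [0.3769, -0.4105, 0.1914]
tcp_rot: [-2.291, -1.463, -0.724]
ft_force: [-0.4, -0.2, -1.0]
grip_width: 0.0174
[-0.4 -0.2 -1. ] [-0.49  0.37  0.04]
[ 0.41827169 -0.3204677   0.05080342]
```

```bash
python3 -m handwheel '[[[0,-1,0,-2,0,0,0],[0,-1,0,-2,0,0,0]]]'
python3 -m handwheel '[[[0,0,0,-1.5,0,0,0],[0,0,0,-1.5,0,0,0]]]'
python3 -m handwheel '[[[0,0,0,-1.5,0,0,0],[0,0,0,-1.5,0,0,0]]]'
python3 - <<'E'
from h import *
from rig import camera
s=state();print(s['ft_force'].round(1),s['ft_torque'].round(2))
R=Ro.from_rotvec(s['tcp_rot']).as_matrix();g=s['position']+.172*R[:,2];print(g)
E
```

```text
time: 23.13
position: [0.3765, -0.4104, 0.1904]
tcp_rot: [-2.291, -1.465, -0.725]
ft_force: [-0.4, 0.3, -0.0]
grip_width: 0.0178
time: 23.3
position: [0.3767, -0.4104, 0.1899]
tcp_rot: [-2.291, -1.466, -0.727]
ft_force: [-0.2, 0.4, 1.0]
grip_width: 0.0178
time: 23.47
position: [0.3766, -0.4104, 0.189]
tcp_rot: [-2.29, -1.466, -0.728]
ft_force: [-2.0, 1.3, 3.1]
grip_width: 0.0178
[-2.   1.3  3.1] [0.28 0.13 0.35]
[ 0.41830885 -0.32039921  0.04847025]
```

```bash
python3 -m handwheel '[[[0,0,0,-1.5,0,0,0],[0,0,0,-1.5,0,0,0]]]'
python3 -m handwheel '[[[25,0,0,0,0,0,0],[30,0,0,0,0,0,0],[50,0,0,0,0,0,0],[70,0,0,0,0,0,0],[70,0,0,0,0,0,0],[70,0,0,0,0,0,0],[70,0,0,0,0,0,0],[70,0,0,0,0,0,0],[70,0,0,0,0,0,0],[70,0,0,0,0,0,0]]]'
python3 -m handwheel '[[[75,0,-2,15,0,0,0],[75,-8,-16,40,0,0,0],[75,-17,-36,80,0,0,0],[75,-25,-52,120,0,0,0],[75,-25,-52,130,0,0,0],[75,-25,-52,130,0,0,0]]]'
python3 - <<'E'
from h import *
from rig import camera
t=camera('top')[:,:,::-1];c=camera('scene')[:,:,::-1];cv2.imwrite('pics/t9f.png',t);cv2.imwrite('pics/s9f.png',c)
def ax(n,f,y0,y1,x0,x1,th,z):
    m=(cv2.imread(f)[y0:y1,x0:x1].min(2)>th).astype(np.uint8);_,l,st,_=cv2.connectedComponentsWithStats(m);i=1+st[1:,4].argmax();ys,xs=np.nonzero(l==i)
    W=np.array([ray(n,x+x0,y+y0,z)[:2] for x,y in zip(xs,ys)]);mu=W.mean(0);d=np.linalg.svd(W-mu)[2][0];d*=np.sign(d[1]);q=(W-mu)@d
    print(f,len(xs),mu.round(4),np.degrees(np.arctan2(d[1],d[0])).round(2),'tip',mu+q.max()*d,'butt',mu+q.min()*d)
for f in('top0','t9f'):ax('top',f'pics/{f}.png',205,250,370,440,195,.045)
for f in('scene0','s9f'):ax('scene',f'pics/{f}.png',185,225,250,300,190,.048)
A=t[195:265,360:460];B=c[160:260,230:350]
cv2.imwrite('pics/g9.png',np.hstack([cv2.resize(A,(400,280),interpolation=cv2.INTER_CUBIC),cv2.resize(B,(336,280),interpolation=cv2.INTER_CUBIC)]))
E
```

```text
time: 23.63
position: [0.3765, -0.4104, 0.1883]
tcp_rot: [-2.29, -1.466, -0.729]
ft_force: [-2.4, -0.9, 7.2]
grip_width: 0.0171
time: 24.47
position: [0.3765, -0.4104, 0.1883]
tcp_rot: [-2.29, -1.466, -0.729]
ft_force: [-0.4, -0.4, 0.8]
grip_width: 0.0702
time: 24.97
position: [0.3514, -0.464, 0.3228]
tcp_rot: [-2.296, -1.472, -0.732]
ft_force: [0.3, -0.7, -0.7]
grip_width: 0.0747
pics/top0.png 191 [ 0.4339 -0.2855] 65.56 tip [ 0.47262764 -0.20031376] butt [ 0.40888697 -0.34057385]
pics/t9f.png 189 [ 0.4339 -0.2856] 65.68 tip [ 0.47248967 -0.20025451] butt [ 0.40903617 -0.34064445]
pics/scene0.png 93 [ 0.4349 -0.2786] 64.16 tip [ 0.47184577 -0.20233958] butt [ 0.40367893 -0.3431073 ]
pics/s9f.png 93 [ 0.4348 -0.2794] 64.25 tip [ 0.47193879 -0.20238511] butt [ 0.40529067 -0.34057382]
```

View pics/g9.png

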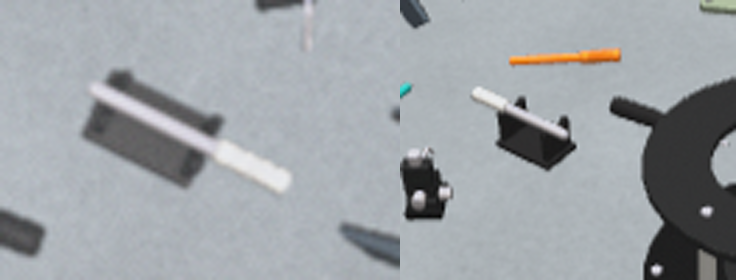

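The bar lies in both notches as before (within 1 mm). Last check of collar and bystanders, then hand in.

```bash
python3 - <<'E'
from h import *
def marks(f):
    a=cv2.imread(f).min(2).astype(np.float32);an=np.arange(150,250,1.)
    o=np.array([cv2.getRectSubPix(a,(1,1),tuple(map(float,proj('top',[.627+.05*np.cos(r),.0895+.05*np.sin(r),.080]))))[0,0] for r in np.radians(an)]);out=[]
    for lo,hi in((150,195),(205,250)):
        k=(an>=lo)&(an<hi);w=np.clip(o[k]-np.percentile(o[k],50)-8,0,None);out.append(float(w@an[k]/w.sum()))
    return out
print(marks('pics/t6f.png'),marks('pics/t9f.png'))
for a,b in(('top0','t9f'),('scene0','s9f')):
    d=cv2.absdiff(*[cv2.GaussianBlur(cv2.imread(f'pics/{f}.png'),(3,3),0) for f in(a,b)]).max(2)>35
    _,_,st,_=cv2.connectedComponentsWithStats(d.astype(np.uint8));print(a,[s.tolist() for s in st[1:] if s[4]>6])
E
python3 -c "from rig import *; print(close_job(), state()['time'])"
```

```text
[161.8801782901194, 220.8276674763984] [161.67821062276056, 220.77853350653695]
top0 [[445, 207, 84, 84, 3428], [253, 236, 384, 164, 27952], [0, 274, 108, 126, 9097], [299, 365, 13, 3, 18], [304, 370, 24, 12, 93], [299, 373, 5, 3, 9], [281, 378, 7, 9, 16], [291, 380, 23, 5, 63], [321, 384, 10, 11, 53], [331, 384, 7, 14, 53]]
scene0 [[233, 0, 116, 95, 3800], [373, 0, 68, 123, 3721], [447, 0, 71, 39, 1099], [521, 7, 5, 3, 8], [516, 9, 17, 11, 81], [530, 11, 6, 3, 10], [534, 17, 18, 9, 92], [509, 19, 22, 35, 476], [530, 22, 5, 3, 7], [229, 26, 7, 4, 21], [495, 26, 71, 124, 3109], [543, 26, 17, 9, 79], [242, 30, 11, 23, 181], [211, 32, 30, 45, 527], [229, 34, 15, 26, 123], [335, 50, 47, 79, 1729], [315, 56, 15, 30, 223], [178, 64, 20, 20, 319], [203, 77, 5, 4, 10], [193, 84, 5, 4, 7], [210, 84, 4, 5, 13], [190, 88, 68, 82, 1930], [396, 102, 5, 10, 19], [342, 122, 24, 22, 361], [368, 125, 28, 30, 480]]
the job is handed in; nothing more can be done
the job is handed in; nothing more can be done
```

I took the bar from its rest and turned the collar clockwise in three strokes, moving the bar to the next hole twice. I then laid the bar back in the rest's notches and handed the job in, at about 25 s of the 61 s allowed.

**Collar:** It reads home. Its hole marks stood at about 161.8° and 220.8°, against 161.3° and 221.3° predicted for home. They did not move while the force on the bar rose to 17 N, and they were unchanged in the last picture.

**Bar:** The two camera views put it within about 1 mm and 0.2° of where it first lay. The scene view's handle end differed by 3 mm, which is about one pixel there.

**Bystanders:** In the before-and-after pictures, the changes large enough to count appear to come only from the arm itself. That check was by pixel differences and did not cover the areas the arm hid.

**Other readings:** The highest wrist force I read was about 17 N. The two cameras disagreed by up to 4 mm on the stand's position, so I used their mean, and all three insertions went in without any blocking force.

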